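# Weigh two look-alike spacers and jig the sound one

## Task

One of the two rusty steel spacers is a lighter, faulty casting: stand them on opposite pans of the balance, let go, and let the beam show which is heavier. Then set the heavier one on the open end of the drill jig and slide it along between the wall and the sprung cheek until it is hard up against the red stop and you feel the stop just start to give, a few millimetres and no more; leave it standing there and leave the lighter one on its pan. Set parts down gently on the pans and jig, do not push the stop with the fingers, and do not disturb the other things on the bench.

Things in the scene. Friction and masses are not known exactly. Their poses are not given: they have to be found in the camera images.
- spacer_p: one of two identical-looking rusty brown steel spacers, a 34 mm diameter, 54 mm tall round spool (slightly waisted, but it may be gripped as a plain cylinder anywhere on its height) standing upright on the bench; origin at the centre of its underside, z up along its axis. 0.14 to 0.25 kg; the two differ by at least 0.028 kg, either may be the heavier as far as can be seen
- spacer_k: the other, identical-looking spacer; same size, origin and axes
- balance: green bench balance fixed to the bench, base 70 x 130 x 14 mm; origin at the centre of its underside, z up, its beam lies along its y. In the middle a white scale plate stands to 102 mm above the bench. The pans stay level as the beam tips (parallel motion), so where in a pan a part stands does not matter
- beam (a joint): tip of the beam in rad, 0 level (as it stands when empty or equally loaded), from -0.13 (left pan, at the balance's +y, fully down) to +0.13 (right pan, at -y, fully down). Nearly frictionless: a single spacer, or a difference of 0.028 kg, tips it fully against its stop within about 3 s (it is damped)
- left_pan (a point): centre of the inner floor of the left brass pan (at +110 mm along the balance's y), 82 mm above the bench when level, 68 mm when fully down, 96 mm when fully up. Round dish, floor 68 mm across, low rim 4 mm above the floor. An empty or lighter pan gives way downward under a part lowered on it until it is fully down
- right_pan (a point): the same for the right pan (at -110 mm along the balance's y)
- jig: drill jig fixed to the bench: dark steel plate 84 x 200 x 24 mm with a channel along its x; origin on the bench surface, the plate runs from 85 mm before it to 115 mm beyond it along x. A spacer stands on the oiled plate (top 24 mm above the bench) and slides in the jig's +x along y = 0. Nothing on the jig is higher than 44 mm above the bench
- jig_channel (a point): point on the plate, jig x = 20 mm, y = 0. On the -y side an aluminium wall (jig y = -19 mm, flared entry from x = -50 mm); on the +y side a brass cheek (y = +11 mm at rest, sloped lead-in from x = -30 mm) that springs aside up to 10 mm and squeezes the spacer to the wall with 4 to 5 N. The drag is 2 to 10 N, most at the lead-in
- jig_apron (a point): point on top of the jig's plate at its open end (jig x = -58 mm, y = 0, 24 mm above the bench): clear room to stand a spacer on, before the wall and cheek begin
- stop (a joint): how far (m) the red stop (27 mm wide) at the channel's far end has been pushed back: 0 at the start, at most 0.020. It is clamped at a different depth each time: its face lies anywhere from jig x = 38 to 70 mm (spacer centre 17 mm before it). Stiff friction holds it below about 7 N; then it gives slowly, adding some 7 to 9 N to the cheek's drag, and stays where left
- oil_can: pale oil can with a bent spout, 69 x 80 x 156 mm, bystander; origin at the centre of its underside
- tape_measure: yellow tape measure, 36 x 78 x 60 mm, bystander; origin at the centre of its underside
- loose_nut: rusty hexagon nut 34 x 36 x 16 mm lying between balance and jig, bystander; origin at the centre of its underside
- pliers: blue-handled pliers, 53 x 176 x 14 mm, bystander; origin at the centre of their underside
Mind the look-alikes: they are no part of the job. What is shaped like the spacer_k but pink or turquoise is not meant. Leave any turquoise look-alike of the spacer_p alone.

How it is judged:
On the way, in this order (a step that is already met when the one before it is completed fails the run):
1. both spacers stand on opposite pans, let go, the balance untouched and the beam tipped fully to the heavier side (((horizontal distance between spacer_p and left_pan below 0.017 m and z of spacer_p in the frame of left_pan between -0.004 and 0.006 m and angle between each of spacer_p, spacer_k's own z axis and vertical below 0.12 rad and horizontal distance between spacer_k and right_pan below 0.017 m and z of spacer_k in the frame of right_pan between -0.004 and 0.006 m and value of joint beam below -0.08 rad) or (horizontal distance between spacer_p and right_pan below 0.017 m and z of spacer_p in the frame of right_pan between -0.004 and 0.006 m and angle between each of spacer_p, spacer_k's own z axis and vertical below 0.12 rad and horizontal distance between spacer_k and left_pan below 0.017 m and z of spacer_k in the frame of left_pan between -0.004 and 0.006 m and value of joint beam above 0.08 rad)) and contact force between the fingers and spacer_p below 0.05 N and contact force between the fingers and spacer_k below 0.05 N and contact force between the fingers and balance below 0.05 N and velocity of joint beam between -0.1 and 0.1 rad/s), for 0.3 s.
2. the heavier spacer, slid along the jig's channel, stands hard against the stop and has made it give 1.5 to 8.5 mm (x of spacer_p in the frame of jig between 0.008 and 0.075 m and y of spacer_p in the frame of jig between -0.006 and 0.006 m and z of spacer_p in the frame of jig between 0.02 and 0.028 m and angle between spacer_p's own z axis and vertical below 0.1 rad and value of joint stop between 0.0015 and 0.0085 m), for 0.2 s.
At the end, for the whole second after the job is handed in: the heavier spacer stands upright on the jig's plate between wall and cheek, up against the red stop, which has given 1.5 to 8.5 mm; the lighter spacer stands upright on a pan (within 17 mm of its centre, inside the rim); both at rest (all of step 2 and ((horizontal distance between spacer_k and left_pan below 0.017 m and z of spacer_k in the frame of left_pan between -0.004 and 0.006 m and angle between spacer_k's own z axis and vertical below 0.12 rad) or (horizontal distance between spacer_k and right_pan below 0.017 m and z of spacer_k in the frame of right_pan between -0.004 and 0.006 m and angle between spacer_k's own z axis and vertical below 0.12 rad)) and linear speed of each of spacer_k, spacer_p below 0.02 m/s); the robot touches nothing.
It fails at once if the stop is shoved back more than 8.5 mm (value of joint stop above 0.0085 m).
It fails at once if the stop is pushed by the robot itself (contact force between the arm and stop_block above 1 N).
It fails at once if a spacer is pressed on the balance with more than 25 N (contact force between any of spacer_p, spacer_k and balance above 25 N).
It fails at once if a spacer is rammed or jammed in the jig with more than 60 N (contact force between any of spacer_p, spacer_k and jig above 60 N).
It fails at once if a bystander is moved more than 25 mm (distance of any of oil_can, tape_measure, loose_nut, pliers from where it was at the start of the episode above 0.025 m).
It also fails if it takes over 72 s, if anything falls off the work surface, if the arm or the gripper's body presses on something with over 40 N, if the wrist force passes 120 N, or if a joint passes its speed limit or range.

## Robot

A 7-joint arm with a two-finger parallel gripper is mounted at the origin on a cart in front of the work surface, level with it; the furniture and walls round the work are solid. World frame = base frame: x ahead of the robot, y to its left, z up, the work surface at z = 0. Lengths are in m, angles in rad, forces in N, time in s.
With the tool pointing down it reaches from about 0.35 to 0.9 m from the base axis. Payload 7.2 kg.
Tool frame: the origin (TCP) lies between the finger pads; the fingertips stand 17 mm ahead of it and the grasp point (between the pads) lies 2 mm behind it; z points along the fingers, y is the line along which they close (so a half turn about z gives the same grasp; the last joint's range is limited). The gripper opens to 88 mm and grips with 3 to 60 N. Pads are 20 mm wide; open, the fingers measure 115 mm over their backs; the gripper's body (75 mm by 178 mm) begins 61 mm behind the grasp point.
Start: joints at [-1.194, 0.411, -0.013, 1.596, 0.006, 1.134, -0.082], TCP at [0.269, 0.564, 0.24] pointing down, gripper open.
Joint ranges: [-2.95, 2.95], [-0.29, 1.99], [-1.47, 1.44], [0.14, 2.54], [-1.03, 4.17], [0.13, 1.85], [-2.86, 2.86]. Speed limits (rad/s): [2.39, 2.39, 3.01, 3.01, 3.14, 3.14, 3.14].

## Interface

Orientations are given as [roll, pitch, yaw] about the fixed x, y, z axes, in that order (R = Rz(yaw) Ry(pitch) Rx(roll)).
In Python, from plant import observe, snapshot, sign_off gives the robot as it stands.
- The arm moves only by the shell command python3 -m handwheel 'ROWS' [FORCE]. ROWS is JSON, a list of rows, each an object of numbers: "tx", "ty", "tz": the shift along the tool's x, y, z in m; "ax", "ay", "az": the turn, a rotation vector about the tool's x, y, z in rad; "jaw": the closure, from 0 (fully open) to 1 (shut). A call has 1 to 12 rows; each row shifts and turns the commanded pose from where the row before left it, along the tool's axes as they then stand; what a row does not reach is not made up. A row lasts 1/10 s, in which the tool goes at most 50 mm and 8.59 degrees, less where a joint would pass 70% of its speed; a pose out of reach is approached as far as the arm can. A call is refused whole if a number of a shift passes 0.05 or a number of a turn 0.15, either way. A call with a gripper value outside its range is refused whole. The fingers move at their own pace and stop on an object; FORCE is the grip in N (left out, the last holds). Time passes only in rows, so rows that do not move let the fingers close. It gives the time, the measured TCP pose, the force, the opening and the grip force at its end, in the units of the state.
- observe(): the state, without advancing time (a new reading comes with each control period).
- snapshot(name): name is "scene" or "top" or "wrist"; returns a dict with "pixels" (480x640x3 uint8, red, green, blue), "K" (3x3 intrinsics, pixels), "k1" (the pictures are not rectified: a ray, as slopes to the right and down, at radius r is drawn at 1 + k1 r^2 times it, then the intrinsics apply), "cam_to_world" (4x4, takes a point from camera to world coordinates). Camera axes: x right, y up, looking along -z (the intrinsics and any distortion apply to the point x, -y, -z); pixel columns grow to the right and rows downward; lengths in m; the calibration is good to about 2 mm. A picture is of the moment at which its call begins. There is no depth.
- sign_off(): hands the job in; it is judged then, once.
The state is a dict: "clock": time; "qpos": joint angles; "joint_vel": joint speeds; "tau": joint torques, N m; "eef_pos": TCP position; "tool_rot": TCP orientation; "wrist_force": force on the tool from outside, world axes, zero at the start; "ft_torque": the same for the moment, N m; "width": opening from 0.0 (shut) to 1.0 (fully open); "grasp_force": force on a finger pad.
Only numpy, scipy, OpenCV 4.12 (cv2) and the standard library are available. Lean on these libraries where they do the work, as an engineer would, in place of code of your own. Each camera call takes 0.05 s, during which the arm holds its last target. There are 200 camera calls.

## Working session

There is one attempt and no reset: what is moved stays moved. The work goes in short steps, Python scripts to look and compute and a shell command to move; the robot and the scene stay as the last step left them, time stands still between calls to the robot, and variables do not carry over. Pictures are saved under pics/ and viewed, at most 10 in all, crops included, and the job is handed in when it is done.

```bash
ls; mkdir -p pics
cat > h.py <<'E'
import numpy as np, cv2
from plant import observe, snapshot, sign_off
def save(name,fn):
    s=snapshot(name); cv2.imwrite('pics/'+fn,s['pixels'][:,:,::-1]); 
    np.savez('pics/'+fn+'.npz',**{k:np.array(s[k]) for k in s}); return s
def ray(s,u,v):
    K=np.array(s['K']);k=float(s['k1']);T=np.array(s['cam_to_world'])
    p=np.array([(u-K[0,2])/K[0,0],(v-K[1,2])/K[1,1]]);q=p.copy()
    for _ in range(30): q=p/(1+k*(q@q))
    return T[:3,3],T[:3,:3]@np.array([q[0],-q[1],-1])
def onz(s,u,v,z):
    o,d=ray(s,u,v);return o+d*(z-o[2])/d[2]
def proj(s,P):
    K=np.array(s['K']);k=float(s['k1']);T=np.array(s['cam_to_world'])
    c=T[:3,:3].T@(np.array(P)-T[:3,3]);q=np.array([c[0],-c[1]])/-c[2];q=q*(1+k*(q@q))
    return K[0,0]*q[0]+K[0,2],K[1,1]*q[1]+K[1,2]
E
python3 - <<'E'
from h import *
for n in('top','scene'):
    s=save(n,n+'1.png');print(n,np.round(s['cam_to_world'],3).tolist(),s['K'],s['k1'])
o=observe();print(o)
E
```

```text
pics
top [[-0.184, 0.928, -0.325, 0.098], [-0.983, -0.172, 0.064, 0.228], [0.003, 0.331, 0.944, 1.408], [0.0, 0.0, 0.0, 1.0]] [[624.6028922    0.         318.2440816 ]
 [  0.         624.6028922  233.53686019]
 [  0.           0.           1.        ]] -0.2134270253851664
scene [[0.924, 0.205, -0.322, 0.166], [-0.382, 0.482, -0.789, -0.842], [-0.007, 0.852, 0.524, 0.725], [0.0, 0.0, 0.0, 1.0]] [[546.28035125   0.         320.35646777]
 [  0.         546.28035125 241.83739763]
 [  0.           0.           1.        ]] -0.06897183581759007
{'clock': 0.1, 'qpos': array([-1.19419932,  0.41180102, -0.01269088,  1.59696328,  0.00560687,
        1.13429823, -0.08221374]), 'joint_vel': array([-0.00131108, -0.0018206 , -0.00149983, -0.00080494,  0.00145738,
       -0.00037809, -0.00075887]), 'tau': array([ 2.18995774e-03, -5.89101112e+01,  6.43274523e-01, -2.91708577e+01,
       -5.38490899e-02,  1.44672225e-02,  3.27497321e-05]), 'eef_pos': array([0.26878171, 0.56377249, 0.23890384]), 'tool_rot': array([-3.14016305e+00,  1.15997833e-04,  2.69678974e+00]), 'wrist_force': array([-0.18131745,  0.14099588, -0.47142368]), 'ft_torque': array([-0.00581712,  0.02153319, -0.00100654]), 'grasp_force': 0.0, 'width': 1.0004811731211551}
```

View pics/top1.png

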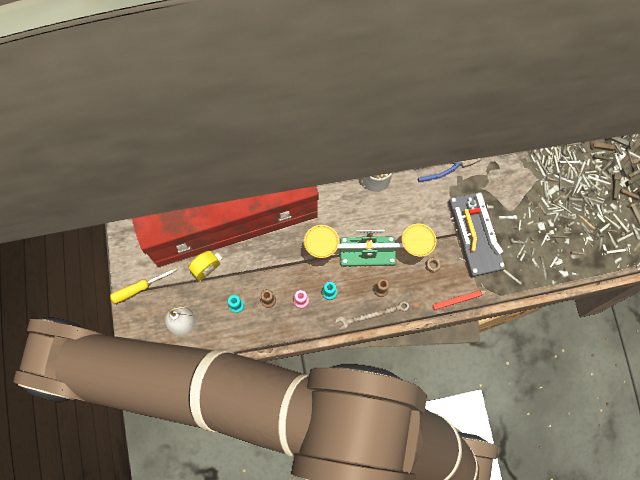

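View pics/scene1.png

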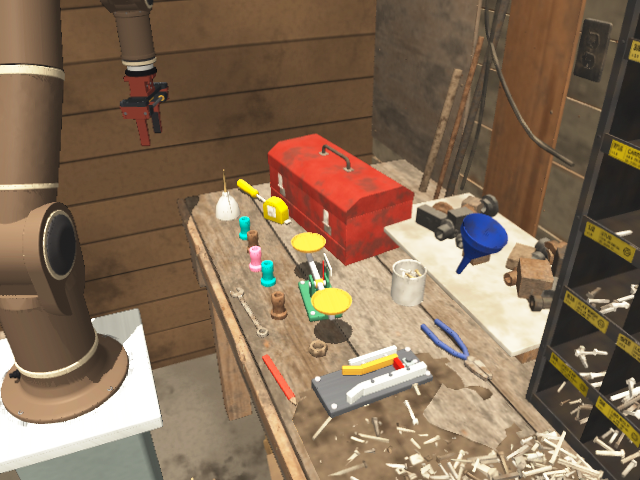

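Look-alikes in the top view: the rusty brown ones are at (268,297) and (382,288). The turquoise ones at (235,303) and (330,290) and the pink one at (301,298) are not meant. I'll confirm this in one enlarged crop.

Run:
```python
from h import *
t=cv2.imread('pics/top1.png');s=cv2.imread('pics/scene1.png')
R=lambda im,x,y,w,h,f:cv2.resize(im[y:y+h,x:x+w],None,fx=f,fy=f,interpolation=cv2.INTER_CUBIC)
a=R(t,225,270,200,50,4)
b=np.hstack([R(t,440,180,100,100,4),R(s,300,330,140,100,4)[:, :400]])
cv2.imwrite('pics/c1.png',np.vstack([a,b]))
T=np.load('pics/top1.png.npz')
hsv=cv2.cvtColor(t,cv2.COLOR_BGR2HSV)
def cents(m,box,n):
    x,y,w,h=box;mm=np.zeros_like(m);mm[y:y+h,x:x+w]=m[y:y+h,x:x+w]
    k,l,st,c=cv2.connectedComponentsWithStats(mm)
    for i in np.argsort(-st[1:,4])[:n]+1: print(st[i],c[i])
y=cv2.inRange(hsv,(20,120,120),(32,255,255))
print('pans');cents(y,(295,215,150,50),2)
for c in [(321,241),(419,240)]:print(onz(T,*c,.084))
br=cv2.inRange(hsv,(0,90,20),(14,255,140))
print('brown');cents(br,(255,275,150,40),4)
print(onz(T,268,297,.03),onz(T,382,288,.03))
for c in [(450,199),(478,192),(503,266),(474,276)]:print(c,onz(T,*c,.024))
print(onz(T,432,265,.01))
```

```text
pans
[304 225  35  33 885] [320.92655367 240.78983051]
[402 223  35  33 866] [418.60854503 239.57736721]
[0.53512753 0.13580721 0.084     ]
[ 0.49707413 -0.08165793  0.084     ]
brown
[372 284  16  11  75] [378.98666667 289.81333333]
[261 295  13  10  52] [267.30769231 300.76923077]
[264 292   6   7  30] [266.4        294.83333333]
[380 281   6   6  29] [382.89655172 283.68965517]
[0.44327409 0.2748146  0.03      ] [0.4164966 0.0163132 0.03     ]
(450, 199) [ 0.60322803 -0.19548887  0.024     ]
(478, 192) [ 0.60884021 -0.26926014  0.024     ]
(503, 266) [ 0.41528    -0.27833906  0.024     ]
(474, 276) [ 0.40509944 -0.20284132  0.024     ]
[ 0.45332166 -0.11484903  0.01      ]
```

View pics/c1.png

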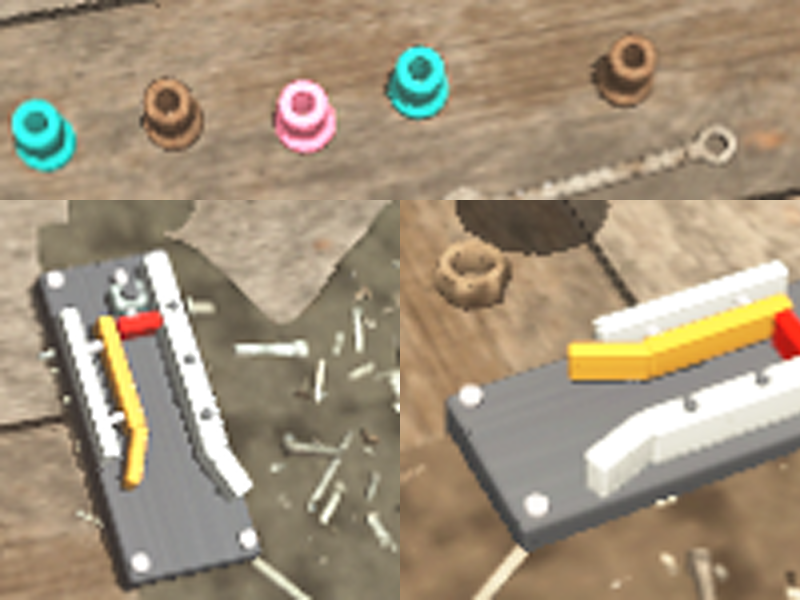

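The crop confirms two brown spools, P and K in either order, with hole centres at about (267,295) and (382.8,284.3) in the top view. The jig's cheek (yellow) is on its left and the wall (white) on its right. The red stop is at the far end and the open end faces the robot.

Run:
```python
from h import *
T=np.load('pics/top1.png.npz');S=np.load('pics/scene1.png.npz')
A=onz(T,267.1,295.2,.054);B=onz(T,382.8,284.4,.054);print('A',A,'B',B)
print('turq/pink',onz(T,234.5,300.5,.054),onz(T,300.7,295.7,.054),onz(T,329.7,287,.054))
bl=onz(T,472,276,.024);tl=onz(T,450.5,197.5,.024);br=onz(T,504.5,269,.024)
d=(tl-bl)[:2];L=np.hypot(*d);d/=L;n=np.array([-d[1],d[0]]);O=bl[:2]+85*.001*d-.042*n
print('jig',O,np.arctan2(d[1],d[0]),L,np.linalg.norm(br-bl))
print('apron',O-.058*d,'toolbox corner',onz(S,347,258,0),'pan S',onz(S,308.5,242,.084),onz(S,332,301,.084))
for u,v in[(475,212),(480,211)]: print('stop',(np.array([d,n])@(onz(T,u,v,.044)[:2]-O)))
```

```text
A [0.44168178 0.27531864 0.054     ] B [0.41874524 0.01645693 0.054     ]
turq/pink [0.44267181 0.3489406  0.054     ] [0.42704261 0.20186883 0.054     ] [0.43488276 0.13466842 0.054     ]
jig [ 0.49109814 -0.23996315] 0.0020742786622198472 0.20081417301675875 0.08180152284613255
apron [ 0.43309827 -0.24008346] toolbox corner [0.64249889 0.15680382 0.        ] pan S [0.53542439 0.13429372 0.084     ] [ 0.49838111 -0.08330626  0.084     ]
stop [ 0.06165462 -0.00083069]
stop [ 0.06191319 -0.01360411]
```

```bash
python3 -m handwheel '[{"az":-0.148,"jaw":0.35},{"az":-0.148},{"az":-0.148},{"tx":-0.0216,"ty":-0.036},{"tx":-0.0216,"ty":-0.036},{"tx":-0.0216,"ty":-0.036},{"tx":-0.0216,"ty":-0.036},{"tx":-0.0216,"ty":-0.036},{"tx":-0.0216,"ty":-0.036},{"tx":-0.0216,"ty":-0.036},{"tx":-0.0216,"ty":-0.036}]' 10
python3 - <<'E'
from h import *
s=save('wrist','w1.png');o=observe();print(o['eef_pos'],o['tool_rot'],o['qpos'],o['width'])
print(proj(s,[.4417,.2753,.054]))
E
```

```text
[0.26879572 0.56384565 0.23899479] [-3.14037046e+00  1.04853900e-04  2.69684917e+00] [-1.19420834  0.41173111 -0.0127114   1.59684726  0.00562113  1.13427665
 -0.08218758] 1.0017108666382644
(np.float64(171.7293696432051), np.float64(443.52458906700633))invalid input
```

View pics/w1.png

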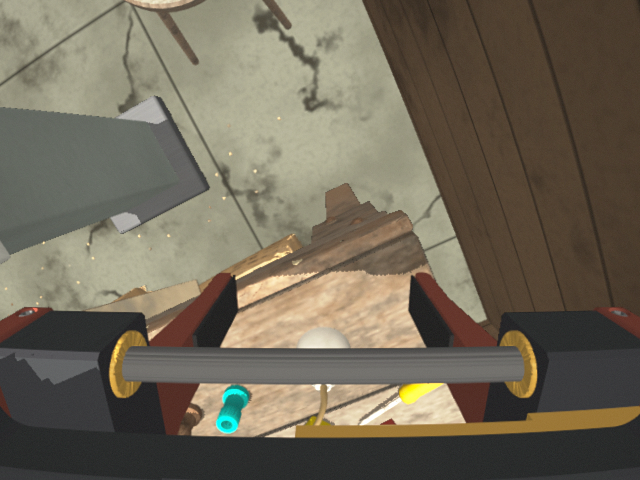

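The wrist view shows the fingers, the oil can and a turquoise spool at (230,410). The call was refused, so I'll test the row format.

```bash
python3 -m handwheel '[{"tx":0,"ty":0,"tz":0,"ax":0,"ay":0,"az":-0.148,"jaw":0.35}]' 10; python3 -m handwheel '[{"tx":0,"ty":0,"tz":0,"ax":0,"ay":0,"az":-0.148,"jaw":0.35}]'
```

```text
clock: 0.25
eef_pos: [0.2688, 0.564, 0.2392]
tool_rot: [-3.141, 0.0, 2.846]
wrist_force: [0.1, 0.2, -0.4]
width: 0.943
grasp_force: 0.0
clock: 0.35
eef_pos: [0.2687, 0.5641, 0.2393]
tool_rot: [-3.141, -0.0, 2.999]
wrist_force: [-0.3, -0.2, 0.4]
width: 0.856
grasp_force: 0.0
```

```bash
python3 -m handwheel '[{"tx":0,"ty":0,"tz":0,"ax":0,"ay":0,"az":-0.142,"jaw":0.35},{"tx":-0.0216,"ty":-0.036,"tz":0,"ax":0,"ay":0,"az":0,"jaw":0.35},{"tx":-0.0216,"ty":-0.036,"tz":0,"ax":0,"ay":0,"az":0,"jaw":0.35},{"tx":-0.0216,"ty":-0.036,"tz":0,"ax":0,"ay":0,"az":0,"jaw":0.35},{"tx":-0.0216,"ty":-0.036,"tz":0,"ax":0,"ay":0,"az":0,"jaw":0.35},{"tx":-0.0216,"ty":-0.036,"tz":0,"ax":0,"ay":0,"az":0,"jaw":0.35},{"tx":-0.0216,"ty":-0.036,"tz":0,"ax":0,"ay":0,"az":0,"jaw":0.35},{"tx":-0.0216,"ty":-0.036,"tz":0,"ax":0,"ay":0,"az":0,"jaw":0.35},{"tx":-0.0216,"ty":-0.036,"tz":0,"ax":0,"ay":0,"az":0,"jaw":0.35},{"tx":0,"ty":0,"tz":0,"ax":0,"ay":0,"az":0,"jaw":0.35}]'
```

```text
clock: 1.35
eef_pos: [0.4429, 0.2691, 0.2397]
tool_rot: [-3.139, 0.001, 3.126]
wrist_force: [-0.1, -0.0, -0.3]
width: 0.651
grasp_force: 0.0
```

```bash
python3 -m handwheel '[{"tx":0.0012,"ty":0.0062,"tz":0,"ax":0,"ay":0,"az":-0.015,"jaw":0.35},{"tx":0,"ty":0,"tz":0.045,"ax":0,"ay":0,"az":0,"jaw":0.35},{"tx":0,"ty":0,"tz":0.045,"ax":0,"ay":0,"az":0,"jaw":0.35},{"tx":0,"ty":0,"tz":0.045,"ax":0,"ay":0,"az":0,"jaw":0.35},{"tx":0,"ty":0,"tz":0.035,"ax":0,"ay":0,"az":0,"jaw":0.35},{"tx":0,"ty":0,"tz":0.0285,"ax":0,"ay":0,"az":0,"jaw":0.35},{"tx":0,"ty":0,"tz":0,"ax":0,"ay":0,"az":0,"jaw":0.35}]'
python3 -m handwheel '[{"tx":0,"ty":0,"tz":0,"ax":0,"ay":0,"az":0,"jaw":1},{"tx":0,"ty":0,"tz":0,"ax":0,"ay":0,"az":0,"jaw":1},{"tx":0,"ty":0,"tz":0,"ax":0,"ay":0,"az":0,"jaw":1},{"tx":0,"ty":0,"tz":0,"ax":0,"ay":0,"az":0,"jaw":1}]' 20
```

```text
clock: 2.05
eef_pos: [0.4352, 0.2819, 0.0376]
tool_rot: [-3.138, -0.006, -3.13]
wrist_force: [-1.0, -0.6, -1.1]
width: 0.653
grasp_force: 0.0
clock: 2.45
eef_pos: [0.4393, 0.2813, 0.0425]
tool_rot: [3.141, 0.002, -3.134]
wrist_force: [-0.6, -1.2, 6.0]
width: 0.336
grasp_force: 20.2
```

```bash
python3 -m handwheel '[{"tx":0,"ty":0,"tz":-0.02,"ax":0,"ay":0,"az":0,"jaw":1},{"tx":0,"ty":0,"tz":-0.04,"ax":0,"ay":0,"az":0,"jaw":1},{"tx":0,"ty":0,"tz":-0.045,"ax":0,"ay":0,"az":0,"jaw":1},{"tx":0,"ty":0,"tz":-0.045,"ax":0,"ay":0,"az":0,"jaw":1},{"tx":-0.0192,"ty":-0.0292,"tz":0,"ax":0,"ay":0,"az":0,"jaw":1},{"tx":-0.0192,"ty":-0.0292,"tz":0,"ax":0,"ay":0,"az":0,"jaw":1},{"tx":-0.0192,"ty":-0.0292,"tz":0,"ax":0,"ay":0,"az":0,"jaw":1},{"tx":-0.0192,"ty":-0.0292,"tz":0,"ax":0,"ay":0,"az":0,"jaw":1},{"tx":-0.0192,"ty":-0.0292,"tz":0,"ax":0,"ay":0,"az":0,"jaw":1},{"tx":0,"ty":0,"tz":0,"ax":0,"ay":0,"az":0,"jaw":1},{"tx":0,"ty":0,"tz":0,"ax":0,"ay":0,"az":0,"jaw":1},{"tx":0,"ty":0,"tz":0,"ax":0,"ay":0,"az":0,"jaw":1}]'
python3 - <<'E'
from h import *
s=save('wrist','w2.png');save('scene','s2.png');o=observe();print(o['eef_pos'],o['tool_rot'],o['wrist_force'],o['width'])
E
```

```text
clock: 3.65
eef_pos: [0.5352, 0.1371, 0.1913]
tool_rot: [3.141, -0.0, -3.132]
wrist_force: [-0.3, -0.2, -1.1]
width: 0.331
grasp_force: 19.9
[0.53520969 0.13735302 0.19130758] [ 3.14092960e+00 -3.83038869e-05 -3.13140433e+00] [-0.28060955 -0.00551169 -1.91967656] 0.33292225127140984
```

View pics/s2.png

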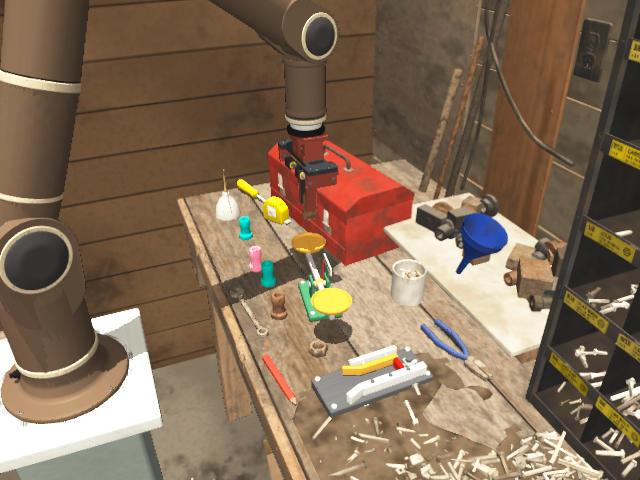

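The spool is held and hangs just above the left pan at (308,240). Now I'll lower it.

```bash
python3 -m handwheel '[{"tx":0,"ty":-0.002,"tz":0.015,"ax":0,"ay":0,"az":0,"jaw":1},{"tx":0,"ty":0,"tz":0.02,"ax":0,"ay":0,"az":0,"jaw":1},{"tx":0,"ty":0,"tz":0.015,"ax":0,"ay":0,"az":0,"jaw":1},{"tx":0,"ty":0,"tz":0.008,"ax":0,"ay":0,"az":0,"jaw":1},{"tx":0,"ty":0,"tz":0.006,"ax":0,"ay":0,"az":0,"jaw":1},{"tx":0,"ty":0,"tz":0.005,"ax":0,"ay":0,"az":0,"jaw":1},{"tx":0,"ty":0,"tz":0.004,"ax":0,"ay":0,"az":0,"jaw":1},{"tx":0,"ty":0,"tz":0.003,"ax":0,"ay":0,"az":0,"jaw":1},{"tx":0,"ty":0,"tz":0.002,"ax":0,"ay":0,"az":0,"jaw":1},{"tx":0,"ty":0,"tz":0,"ax":0,"ay":0,"az":0,"jaw":1},{"tx":0,"ty":0,"tz":0,"ax":0,"ay":0,"az":0,"jaw":1}]'
```

```text
clock: 4.85
eef_pos: [0.536, 0.134, 0.1133]
tool_rot: [3.141, 0.0, -3.134]
wrist_force: [-0.1, -0.3, -1.7]
width: 0.334
grasp_force: 19.9
```

```bash
python3 -m handwheel '[{"tx":0,"ty":0,"tz":0.001,"ax":0,"ay":0,"az":0,"jaw":1},{"tx":0,"ty":0,"tz":0.001,"ax":0,"ay":0,"az":0,"jaw":1},{"tx":0,"ty":0,"tz":0.0005,"ax":0,"ay":0,"az":0,"jaw":1},{"tx":0,"ty":0,"tz":0,"ax":0,"ay":0,"az":0,"jaw":1},{"tx":0,"ty":0,"tz":0,"ax":0,"ay":0,"az":0,"jaw":1}]'
```

```text
clock: 5.35
eef_pos: [0.5358, 0.134, 0.1106]
tool_rot: [3.142, -0.0, -3.133]
wrist_force: [0.8, -0.2, -1.0]
width: 0.336
grasp_force: 19.9
```

```bash
python3 -m handwheel '[{"tx":0,"ty":0,"tz":0.0005,"ax":0,"ay":0,"az":0,"jaw":1},{"tx":0,"ty":0,"tz":0,"ax":0,"ay":0,"az":0,"jaw":1},{"tx":0,"ty":0,"tz":0.0005,"ax":0,"ay":0,"az":0,"jaw":1},{"tx":0,"ty":0,"tz":0,"ax":0,"ay":0,"az":0,"jaw":1},{"tx":0,"ty":0,"tz":0,"ax":0,"ay":0,"az":0,"jaw":1}]'
```

```text
clock: 5.85
eef_pos: [0.536, 0.134, 0.1101]
tool_rot: [3.141, 0.001, -3.133]
wrist_force: [-1.3, -0.4, 5.3]
width: 0.339
grasp_force: 20.1
```

```bash
python3 -m handwheel '[{"tx":0,"ty":0,"tz":0,"ax":0,"ay":0,"az":0,"jaw":0.35},{"tx":0,"ty":0,"tz":0,"ax":0,"ay":0,"az":0,"jaw":0.35},{"tx":0,"ty":0,"tz":0,"ax":0,"ay":0,"az":0,"jaw":0.35},{"tx":0,"ty":0,"tz":0,"ax":0,"ay":0,"az":0,"jaw":0.35},{"tx":0,"ty":0,"tz":-0.02,"ax":0,"ay":0,"az":0,"jaw":0.35},{"tx":0,"ty":0,"tz":-0.03,"ax":0,"ay":0,"az":0,"jaw":0.35},{"tx":0,"ty":0,"tz":-0.04,"ax":0,"ay":0,"az":0,"jaw":0.35},{"tx":0.0293,"ty":-0.0293,"tz":0,"ax":0,"ay":0,"az":0,"jaw":0.35},{"tx":0.0293,"ty":-0.0293,"tz":0,"ax":0,"ay":0,"az":0,"jaw":0.35},{"tx":0.0293,"ty":-0.0293,"tz":0,"ax":0,"ay":0,"az":0,"jaw":0.35},{"tx":0.0293,"ty":-0.0293,"tz":0,"ax":0,"ay":0,"az":0,"jaw":0.35},{"tx":0,"ty":0,"tz":0,"ax":0,"ay":0,"az":0,"jaw":0.35}]'
python3 -m handwheel '[{"tx":0,"ty":0,"tz":0,"ax":0,"ay":0,"az":0,"jaw":0.35},{"tx":0,"ty":0,"tz":0,"ax":0,"ay":0,"az":0,"jaw":0.35}]'
python3 - <<'E'
from h import *
save('scene','s3.png')
im=cv2.imread('pics/s3.png');cv2.imwrite('pics/s3c.png',cv2.resize(im[200:350,220:380],None,fx=3,fy=3))
E
```

```text
clock: 7.05
eef_pos: [0.4161, 0.0123, 0.1995]
tool_rot: [-3.141, -0.002, -3.138]
wrist_force: [0.5, 0.5, 0.6]
width: 0.651
grasp_force: 0.0
clock: 7.25
eef_pos: [0.4206, 0.0167, 0.1999]
tool_rot: [3.141, 0.001, -3.132]
wrist_force: [-0.9, 0.5, -0.6]
width: 0.651
grasp_force: 0.0
```

View pics/s3c.png

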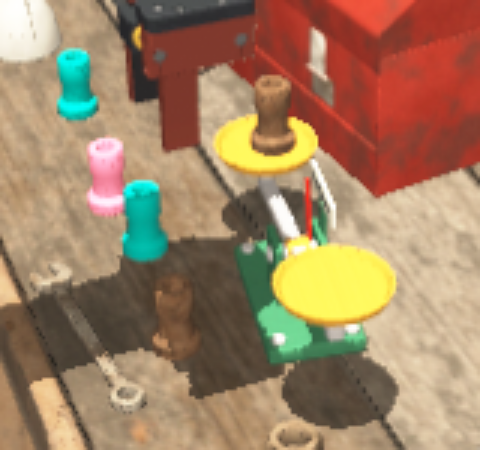

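Spool A stands upright near the centre of the left pan, at about (270,140) in the crop, and that pan is down. Now for the second spool.

```bash
python3 -m handwheel '[{"tx":0.002,"ty":0,"tz":0.03,"ax":0,"ay":0,"az":0,"jaw":0.35},{"tx":0,"ty":0,"tz":0.045,"ax":0,"ay":0,"az":0,"jaw":0.35},{"tx":0,"ty":0,"tz":0.045,"ax":0,"ay":0,"az":0,"jaw":0.35},{"tx":0,"ty":0,"tz":0.03,"ax":0,"ay":0,"az":0,"jaw":0.35},{"tx":0,"ty":0,"tz":0.008,"ax":0,"ay":0,"az":0,"jaw":0.35},{"tx":0,"ty":0,"tz":0,"ax":0,"ay":0,"az":0,"jaw":0.35},{"tx":0,"ty":0,"tz":0,"ax":0,"ay":0,"az":0,"jaw":0.35},{"tx":0,"ty":0,"tz":0,"ax":0,"ay":0,"az":0,"jaw":1},{"tx":0,"ty":0,"tz":0,"ax":0,"ay":0,"az":0,"jaw":1},{"tx":0,"ty":0,"tz":0,"ax":0,"ay":0,"az":0,"jaw":1},{"tx":0,"ty":0,"tz":0,"ax":0,"ay":0,"az":0,"jaw":1}]' 20
```

```text
clock: 8.4
eef_pos: [0.4181, 0.0162, 0.0423]
tool_rot: [3.141, 0.001, -3.133]
wrist_force: [-0.9, 2.2, 3.9]
width: 0.34
grasp_force: 20.1
```

```bash
python3 -m handwheel '[{"tx":0,"ty":0,"tz":-0.02,"ax":0,"ay":0,"az":0,"jaw":1},{"tx":0,"ty":0,"tz":-0.045,"ax":0,"ay":0,"az":0,"jaw":1},{"tx":0,"ty":0,"tz":-0.045,"ax":0,"ay":0,"az":0,"jaw":1},{"tx":0,"ty":0,"tz":-0.045,"ax":0,"ay":0,"az":0,"jaw":1},{"tx":-0.02,"ty":-0.025,"tz":0,"ax":0,"ay":0,"az":0,"jaw":1},{"tx":-0.02,"ty":-0.025,"tz":0,"ax":0,"ay":0,"az":0,"jaw":1},{"tx":-0.02,"ty":-0.025,"tz":0,"ax":0,"ay":0,"az":0,"jaw":1},{"tx":-0.02,"ty":-0.024,"tz":0,"ax":0,"ay":0,"az":0,"jaw":1},{"tx":0,"ty":0,"tz":0,"ax":0,"ay":0,"az":0,"jaw":1},{"tx":0,"ty":0,"tz":0,"ax":0,"ay":0,"az":0,"jaw":1},{"tx":0,"ty":0,"tz":0,"ax":0,"ay":0,"az":0,"jaw":1}]'
```

```text
clock: 9.5
eef_pos: [0.4975, -0.0817, 0.1963]
tool_rot: [3.141, -0.001, -3.133]
wrist_force: [-0.7, 0.1, -2.3]
width: 0.342
grasp_force: 19.8
```

```bash
python3 -m handwheel '[{"tx":0,"ty":0,"tz":0.015,"ax":0,"ay":0,"az":0,"jaw":1},{"tx":0,"ty":0,"tz":0.015,"ax":0,"ay":0,"az":0,"jaw":1},{"tx":0,"ty":0,"tz":0.01,"ax":0,"ay":0,"az":0,"jaw":1},{"tx":0,"ty":0,"tz":0.007,"ax":0,"ay":0,"az":0,"jaw":1},{"tx":0,"ty":0,"tz":0.005,"ax":0,"ay":0,"az":0,"jaw":1},{"tx":0,"ty":0,"tz":0.003,"ax":0,"ay":0,"az":0,"jaw":1},{"tx":0,"ty":0,"tz":0.003,"ax":0,"ay":0,"az":0,"jaw":1},{"tx":0,"ty":0,"tz":0.002,"ax":0,"ay":0,"az":0,"jaw":1},{"tx":0,"ty":0,"tz":0.002,"ax":0,"ay":0,"az":0,"jaw":1},{"tx":0,"ty":0,"tz":0,"ax":0,"ay":0,"az":0,"jaw":1},{"tx":0,"ty":0,"tz":0,"ax":0,"ay":0,"az":0,"jaw":1},{"tx":0,"ty":0,"tz":0,"ax":0,"ay":0,"az":0,"jaw":1}]'
```

```text
clock: 10.7
eef_pos: [0.4986, -0.0826, 0.1349]
tool_rot: [-3.142, 0.0, -3.133]
wrist_force: [0.4, -1.2, -0.5]
width: 0.335
grasp_force: 19.9
```

```bash
python3 -m handwheel '[{"tx":0,"ty":0,"tz":0,"ax":0,"ay":0,"az":0,"jaw":0.3},{"tx":0,"ty":0,"tz":0,"ax":0,"ay":0,"az":0,"jaw":0.3},{"tx":0,"ty":0,"tz":0,"ax":0,"ay":0,"az":0,"jaw":0.3},{"tx":0,"ty":0,"tz":-0.02,"ax":0,"ay":0,"az":0,"jaw":0.3},{"tx":0,"ty":0,"tz":-0.04,"ax":0,"ay":0,"az":0,"jaw":0.3},{"tx":0,"ty":0,"tz":-0.04,"ax":0,"ay":0,"az":0,"jaw":0.3},{"tx":0,"ty":0,"tz":0,"ax":0,"ay":0,"az":0,"jaw":0.3},{"tx":0,"ty":0,"tz":0,"ax":0,"ay":0,"az":0,"jaw":0.3},{"tx":0,"ty":0,"tz":0,"ax":0,"ay":0,"az":0,"jaw":0.3},{"tx":0,"ty":0,"tz":0,"ax":0,"ay":0,"az":0,"jaw":0.3},{"tx":0,"ty":0,"tz":0,"ax":0,"ay":0,"az":0,"jaw":0.3},{"tx":0,"ty":0,"tz":0,"ax":0,"ay":0,"az":0,"jaw":0.3}]'
python3 -m handwheel '[{"tx":0,"ty":0,"tz":0,"ax":0,"ay":0,"az":0,"jaw":0.3},{"tx":0,"ty":0,"tz":0,"ax":0,"ay":0,"az":0,"jaw":0.3},{"tx":0,"ty":0,"tz":0,"ax":0,"ay":0,"az":0,"jaw":0.3},{"tx":0,"ty":0,"tz":0,"ax":0,"ay":0,"az":0,"jaw":0.3},{"tx":0,"ty":0,"tz":0,"ax":0,"ay":0,"az":0,"jaw":0.3},{"tx":0,"ty":0,"tz":0,"ax":0,"ay":0,"az":0,"jaw":0.3},{"tx":0,"ty":0,"tz":0,"ax":0,"ay":0,"az":0,"jaw":0.3},{"tx":0,"ty":0,"tz":0,"ax":0,"ay":0,"az":0,"jaw":0.3},{"tx":0,"ty":0,"tz":0,"ax":0,"ay":0,"az":0,"jaw":0.3},{"tx":0,"ty":0,"tz":0,"ax":0,"ay":0,"az":0,"jaw":0.3},{"tx":0,"ty":0,"tz":0,"ax":0,"ay":0,"az":0,"jaw":0.3},{"tx":0,"ty":0,"tz":0,"ax":0,"ay":0,"az":0,"jaw":0.3}]'
python3 -m handwheel '[{"tx":0,"ty":0,"tz":0,"ax":0,"ay":0,"az":0,"jaw":0.3},{"tx":0,"ty":0,"tz":0,"ax":0,"ay":0,"az":0,"jaw":0.3},{"tx":0,"ty":0,"tz":0,"ax":0,"ay":0,"az":0,"jaw":0.3},{"tx":0,"ty":0,"tz":0,"ax":0,"ay":0,"az":0,"jaw":0.3},{"tx":0,"ty":0,"tz":0,"ax":0,"ay":0,"az":0,"jaw":0.3},{"tx":0,"ty":0,"tz":0,"ax":0,"ay":0,"az":0,"jaw":0.3},{"tx":0,"ty":0,"tz":0,"ax":0,"ay":0,"az":0,"jaw":0.3},{"tx":0,"ty":0,"tz":0,"ax":0,"ay":0,"az":0,"jaw":0.3},{"tx":0,"ty":0,"tz":0,"ax":0,"ay":0,"az":0,"jaw":0.3},{"tx":0,"ty":0,"tz":0,"ax":0,"ay":0,"az":0,"jaw":0.3}]'
python3 - <<'E'
from h import *
s=save('scene','s4.png')
im=cv2.imread('pics/s4.png');cv2.imwrite('pics/s4c.png',cv2.resize(im[200:420,260:440],None,fx=2.7,fy=2.7))
hsv=cv2.cvtColor(im,cv2.COLOR_BGR2HSV)
for z in(.072,.1):print(z,proj(s,[.4975,-.0825,z]),proj(s,[.535,.135,z]))
E
```

```text
clock: 11.9
eef_pos: [0.4981, -0.0825, 0.2339]
tool_rot: [-3.142, -0.001, -3.133]
wrist_force: [-1.0, -0.3, 0.5]
width: 0.698
grasp_force: 0.0
clock: 13.1
eef_pos: [0.4984, -0.0825, 0.2346]
tool_rot: [3.142, -0.0, -3.133]
wrist_force: [0.1, -0.2, 0.5]
width: 0.699
grasp_force: 0.0
clock: 14.1
eef_pos: [0.4984, -0.0825, 0.2346]
tool_rot: [3.142, -0.0, -3.133]
wrist_force: [0.3, -0.7, 0.4]
width: 0.697
grasp_force: 0.0
0.072 (np.float64(331.3850098924129), np.float64(305.8357289432939)) (np.float64(308.3093438679115), np.float64(246.42307583511993))
0.1 (np.float64(331.43857052286967), np.float64(294.15562873279293)) (np.float64(308.0736447329791), np.float64(235.76618931449792))
```

View pics/s4c.png

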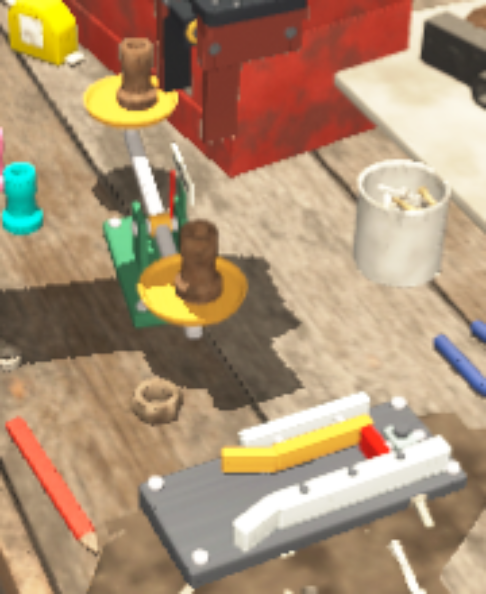

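The right pan has its centre at (331.5,307), z≈0.072, so it is fully down. The left pan has its centre at (308.5,237), z≈0.096, so it is up. The spool on the right pan is the heavier one, and I'll pick it up.

```bash
python3 -m handwheel '[{"tx":-0.003,"ty":0,"tz":0.03,"ax":0,"ay":0,"az":0,"jaw":0.35},{"tx":0,"ty":0,"tz":0.04,"ax":0,"ay":0,"az":0,"jaw":0.35},{"tx":0,"ty":0,"tz":0.03,"ax":0,"ay":0,"az":0,"jaw":0.35},{"tx":0,"ty":0,"tz":0.016,"ax":0,"ay":0,"az":0,"jaw":0.35},{"tx":0,"ty":0,"tz":0.008,"ax":0,"ay":0,"az":0,"jaw":0.35},{"tx":0,"ty":0,"tz":0,"ax":0,"ay":0,"az":0,"jaw":0.35},{"tx":0,"ty":0,"tz":0,"ax":0,"ay":0,"az":0,"jaw":0.35},{"tx":0,"ty":0,"tz":0,"ax":0,"ay":0,"az":0,"jaw":1},{"tx":0,"ty":0,"tz":0,"ax":0,"ay":0,"az":0,"jaw":1},{"tx":0,"ty":0,"tz":0,"ax":0,"ay":0,"az":0,"jaw":1},{"tx":0,"ty":0,"tz":0,"ax":0,"ay":0,"az":0,"jaw":1}]' 20
```

```text
clock: 15.25
eef_pos: [0.5016, -0.0823, 0.111]
tool_rot: [3.141, 0.001, -3.133]
wrist_force: [-0.0, 0.7, 1.1]
width: 0.343
grasp_force: 20.0
```

```bash
python3 -m handwheel '[{"tx":0,"ty":0,"tz":-0.01,"ax":0,"ay":0,"az":0,"jaw":1},{"tx":0,"ty":0,"tz":-0.02,"ax":0,"ay":0,"az":0,"jaw":1},{"tx":0,"ty":0,"tz":-0.03,"ax":0,"ay":0,"az":0,"jaw":1},{"tx":0.0137,"ty":-0.0315,"tz":0,"ax":0,"ay":0,"az":0,"jaw":1},{"tx":0.0137,"ty":-0.0315,"tz":0,"ax":0,"ay":0,"az":0,"jaw":1},{"tx":0.0137,"ty":-0.0315,"tz":0,"ax":0,"ay":0,"az":0,"jaw":1},{"tx":0.0137,"ty":-0.0315,"tz":0,"ax":0,"ay":0,"az":0,"jaw":1},{"tx":0.0137,"ty":-0.0315,"tz":0,"ax":0,"ay":0,"az":0,"jaw":1},{"tx":0,"ty":0,"tz":0,"ax":0,"ay":0,"az":0,"jaw":1},{"tx":0,"ty":0,"tz":0,"ax":0,"ay":0,"az":0,"jaw":1},{"tx":0,"ty":0,"tz":0,"ax":0,"ay":0,"az":0,"jaw":1}]'
python3 - <<'E'
from h import *
s=save('scene','s5.png');S=np.load('pics/s4.png.npz');T=save('top','t5.png')
# jig from scene bolts (crop/2.7+(260,200)), plate-top z .024
for u,v in[(155,483),(201,557),(399,403),(456,467)]:print(onz(S,u/2.7+260,v/2.7+200,.026)[:2])
im=cv2.imread('pics/s5.png');t=cv2.imread('pics/t5.png')
R=lambda im,x,y,w,h,f:cv2.resize(im[y:y+h,x:x+w],None,fx=f,fy=f,interpolation=cv2.INTER_CUBIC)
cv2.imwrite('pics/c5.png',np.hstack([R(im,280,240,160,160,2.5),R(t,440,180,100,100,4)]))
E
```

```text
clock: 16.35
eef_pos: [0.4345, -0.2396, 0.1708]
tool_rot: [3.141, 0.0, -3.132]
wrist_force: [-0.4, -0.4, -3.0]
width: 0.339
grasp_force: 19.8
[ 0.4171599  -0.20734854]
[ 0.41972182 -0.27543939]
[ 0.59976242 -0.20348438]
[ 0.60335869 -0.27123815]
```

View pics/c5.png

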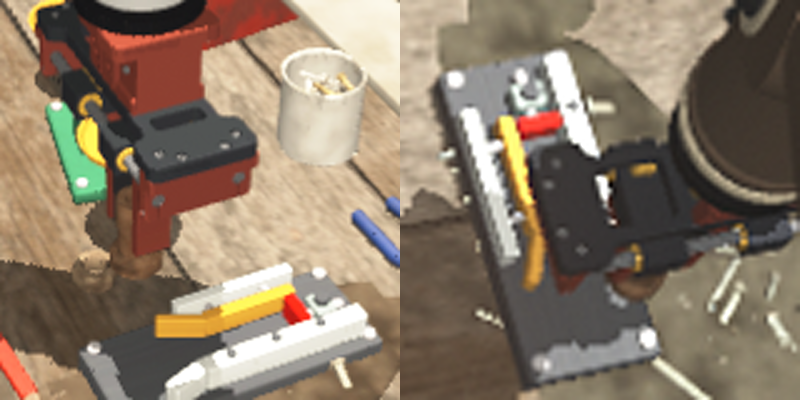

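Run:
```python
from h import *
T=np.load('pics/top1.png.npz')
a,b,c=[onz(T,u/4+440,(v-200)/4+180,.026)[:2] for u,v in[(56,279),(140,562),(248,540)]]
print(a,b,c,np.arctan2(*(a-b)[::-1]),np.arctan2(*(b-c)[::-1])-np.pi/2)
print('centre',(a+c)/2)
# wall edge: inner line, top view at z .044 and stop
for u,v in[(205,445),(150,262)]: print(onz(T,u/4+440,(v-200)/4+180,.044)[:2])
```

```text
[ 0.598847   -0.20409935] [ 0.41708596 -0.20802169] [ 0.41765291 -0.27587591] 0.021576308931253833 0.00835523036471586
centre [ 0.50824995 -0.23998763]
[ 0.47450298 -0.25965835]
[ 0.59282675 -0.25833078]
```

```bash
python3 -m handwheel '[{"tx":0,"ty":-0.003,"tz":0.02,"ax":0,"ay":0,"az":-0.01,"jaw":1},{"tx":0,"ty":0,"tz":0.03,"ax":0,"ay":0,"az":0,"jaw":1},{"tx":0,"ty":0,"tz":0.025,"ax":0,"ay":0,"az":0,"jaw":1},{"tx":0,"ty":0,"tz":0.013,"ax":0,"ay":0,"az":0,"jaw":1},{"tx":0,"ty":0,"tz":0.007,"ax":0,"ay":0,"az":0,"jaw":1},{"tx":0,"ty":0,"tz":0.004,"ax":0,"ay":0,"az":0,"jaw":1},{"tx":0,"ty":0,"tz":0.002,"ax":0,"ay":0,"az":0,"jaw":1},{"tx":0,"ty":0,"tz":0.001,"ax":0,"ay":0,"az":0,"jaw":1},{"tx":0,"ty":0,"tz":0,"ax":0,"ay":0,"az":0,"jaw":1},{"tx":0,"ty":0,"tz":0,"ax":0,"ay":0,"az":0,"jaw":1}]' 40
```

```text
clock: 17.45
eef_pos: [0.4345, -0.2437, 0.0691]
tool_rot: [-3.141, 0.001, -3.123]
wrist_force: [-0.1, 0.1, -2.6]
width: 0.329
grasp_force: 39.8
```

```bash
python3 -m handwheel '[{"tx":0,"ty":0,"tz":0.001,"ax":0,"ay":0,"az":0,"jaw":1},{"tx":0,"ty":0,"tz":0,"ax":0,"ay":0,"az":0,"jaw":1},{"tx":0,"ty":0,"tz":0.0005,"ax":0,"ay":0,"az":0,"jaw":1},{"tx":0,"ty":0,"tz":0,"ax":0,"ay":0,"az":0,"jaw":1},{"tx":0,"ty":0,"tz":0,"ax":0,"ay":0,"az":0,"jaw":1}]'
```

```text
clock: 17.95
eef_pos: [0.4343, -0.2435, 0.0674]
tool_rot: [3.142, 0.0, -3.123]
wrist_force: [-1.6, 0.4, 2.8]
width: 0.328
grasp_force: 40.0
```

```bash
python3 -m handwheel '[{"tx":0,"ty":0,"tz":0.0005,"ax":0,"ay":0,"az":0,"jaw":1},{"tx":0,"ty":0,"tz":0,"ax":0,"ay":0,"az":0,"jaw":1},{"tx":0,"ty":0,"tz":0,"ax":0,"ay":0,"az":0,"jaw":1}]'
```

```text
clock: 18.25
eef_pos: [0.4344, -0.2436, 0.0673]
tool_rot: [3.141, 0.001, -3.123]
wrist_force: [-2.1, 1.6, 9.4]
width: 0.33
grasp_force: 40.2
```

```bash
python3 -m handwheel '[{"tx":-0.003,"ty":0,"tz":-0.0005,"ax":0,"ay":0,"az":0,"jaw":1},{"tx":-0.004,"ty":0,"tz":0,"ax":0,"ay":0,"az":0,"jaw":1},{"tx":-0.004,"ty":0,"tz":0,"ax":0,"ay":0,"az":0,"jaw":1},{"tx":-0.004,"ty":0,"tz":0,"ax":0,"ay":0,"az":0,"jaw":1},{"tx":-0.004,"ty":0,"tz":0,"ax":0,"ay":0,"az":0,"jaw":1},{"tx":-0.003,"ty":0,"tz":0,"ax":0,"ay":0,"az":0,"jaw":1},{"tx":0,"ty":0,"tz":0,"ax":0,"ay":0,"az":0,"jaw":1}]'
```

```text
clock: 18.95
eef_pos: [0.4569, -0.2434, 0.0673]
tool_rot: [-3.141, 0.0, -3.123]
wrist_force: [-1.3, 0.6, 4.6]
width: 0.328
grasp_force: 40.1
```

```bash
python3 -m handwheel '[{"tx":-0.003,"ty":0,"tz":0,"ax":0,"ay":0,"az":0,"jaw":1},{"tx":-0.003,"ty":0,"tz":0,"ax":0,"ay":0,"az":0,"jaw":1},{"tx":-0.003,"ty":0,"tz":0,"ax":0,"ay":0,"az":0,"jaw":1},{"tx":-0.003,"ty":0,"tz":0,"ax":0,"ay":0,"az":0,"jaw":1},{"tx":0,"ty":0,"tz":0,"ax":0,"ay":0,"az":0,"jaw":1}]'
```

```text
clock: 19.45
eef_pos: [0.4662, -0.2432, 0.0677]
tool_rot: [3.14, -0.004, -3.124]
wrist_force: [-11.1, 1.7, 18.6]
width: 0.328
grasp_force: 40.7
```

```bash
python3 -m handwheel '[{"tx":-0.002,"ty":0,"tz":-0.0007,"ax":0,"ay":0,"az":0,"jaw":1},{"tx":-0.002,"ty":0,"tz":0,"ax":0,"ay":0,"az":0,"jaw":1},{"tx":-0.002,"ty":0,"tz":0,"ax":0,"ay":0,"az":0,"jaw":1},{"tx":0,"ty":0,"tz":0,"ax":0,"ay":0,"az":0,"jaw":1}]' 50
```

```text
clock: 19.85
eef_pos: [0.4708, -0.242, 0.0678]
tool_rot: [3.138, -0.006, -3.124]
wrist_force: [-13.0, 3.4, 18.6]
width: 0.329
grasp_force: 50.6
```

```bash
python3 -m handwheel '[{"tx":-0.002,"ty":0.0003,"tz":-0.0007,"ax":0,"ay":0,"az":0,"jaw":1},{"tx":-0.003,"ty":0,"tz":0,"ax":0,"ay":0,"az":0,"jaw":1},{"tx":-0.003,"ty":0,"tz":0,"ax":0,"ay":0,"az":0,"jaw":1},{"tx":-0.003,"ty":0,"tz":0,"ax":0,"ay":0,"az":0,"jaw":1},{"tx":0,"ty":0,"tz":0,"ax":0,"ay":0,"az":0,"jaw":1}]'
```

```text
clock: 20.35
eef_pos: [0.4841, -0.241, 0.0678]
tool_rot: [3.139, -0.004, -3.123]
wrist_force: [-4.3, 5.3, 1.8]
width: 0.327
grasp_force: 49.9
```

```bash
python3 -m handwheel '[{"tx":-0.003,"ty":0.0004,"tz":0,"ax":0,"ay":0,"az":0,"jaw":1},{"tx":-0.003,"ty":0,"tz":0,"ax":0,"ay":0,"az":0,"jaw":1},{"tx":-0.003,"ty":0,"tz":0,"ax":0,"ay":0,"az":0,"jaw":1},{"tx":-0.003,"ty":0,"tz":0,"ax":0,"ay":0,"az":0,"jaw":1},{"tx":-0.003,"ty":0,"tz":0,"ax":0,"ay":0,"az":0,"jaw":1},{"tx":0,"ty":0,"tz":0,"ax":0,"ay":0,"az":0,"jaw":1}]'
```

```text
clock: 20.95
eef_pos: [0.4966, -0.2408, 0.0685]
tool_rot: [3.138, -0.007, -3.124]
wrist_force: [-15.7, 4.8, 17.6]
width: 0.328
grasp_force: 50.6
```

```bash
python3 -m handwheel '[{"tx":-0.003,"ty":0.0003,"tz":0,"ax":0,"ay":0,"az":0,"jaw":1},{"tx":-0.003,"ty":0,"tz":0,"ax":0,"ay":0,"az":0,"jaw":1},{"tx":-0.003,"ty":0,"tz":0,"ax":0,"ay":0,"az":0,"jaw":1},{"tx":0,"ty":0,"tz":0,"ax":0,"ay":0,"az":0,"jaw":1}]'
```

```text
clock: 21.35
eef_pos: [0.5073, -0.2407, 0.0692]
tool_rot: [3.14, -0.004, -3.124]
wrist_force: [-11.7, 4.7, 17.0]
width: 0.329
grasp_force: 50.6
```

Fx and Fz are both high, so the spool is probably leaning in the pads under the low drag. I'll ease back, let go and look. Then I'll push from behind with closed fingers along its whole height.

```bash
python3 -m handwheel '[{"tx":0.001,"ty":0,"tz":0,"ax":0,"ay":0,"az":0,"jaw":1},{"tx":0.001,"ty":0,"tz":0,"ax":0,"ay":0,"az":0,"jaw":1},{"tx":0,"ty":0,"tz":0,"ax":0,"ay":0,"az":0,"jaw":1}]'
python3 -m handwheel '[{"tx":0,"ty":0,"tz":0,"ax":0,"ay":0,"az":0,"jaw":0.3},{"tx":0,"ty":0,"tz":0,"ax":0,"ay":0,"az":0,"jaw":0.3},{"tx":0,"ty":0,"tz":0,"ax":0,"ay":0,"az":0,"jaw":0.3},{"tx":0,"ty":0,"tz":-0.02,"ax":0,"ay":0,"az":0,"jaw":0.3},{"tx":0,"ty":0,"tz":-0.03,"ax":0,"ay":0,"az":0,"jaw":0.3},{"tx":0.03,"ty":0,"tz":-0.03,"ax":0,"ay":0,"az":0,"jaw":0.3},{"tx":0.035,"ty":0,"tz":0,"ax":0,"ay":0,"az":-0.148,"jaw":1},{"tx":0,"ty":0,"tz":0,"ax":0,"ay":0,"az":-0.148,"jaw":1},{"tx":0,"ty":0,"tz":0,"ax":0,"ay":0,"az":-0.148,"jaw":1},{"tx":0,"ty":0,"tz":0,"ax":0,"ay":0,"az":-0.148,"jaw":1}]'
python3 - <<'E'
from h import *
s=save('scene','s6.png');t=save('top','t6.png');print(observe()['qpos'])
im=cv2.imread('pics/s6.png');t=cv2.imread('pics/t6.png')
R=lambda im,x,y,w,h,f:cv2.resize(im[y:y+h,x:x+w],None,fx=f,fy=f,interpolation=cv2.INTER_CUBIC)
cv2.imwrite('pics/c6.png',np.hstack([R(im,300,320,140,100,5)[:,:500],cv2.resize(R(t,440,180,75,125,4),(300,500))]))
E
```

```text
clock: 21.65
eef_pos: [0.5068, -0.2407, 0.0693]
tool_rot: [3.14, -0.001, -3.123]
wrist_force: [-7.3, 5.1, 13.2]
width: 0.329
grasp_force: 50.4
clock: 22.65
eef_pos: [0.4425, -0.2428, 0.1489]
tool_rot: [-3.14, 0.001, -2.526]
wrist_force: [-0.7, 0.7, 0.2]
width: 0.376
grasp_force: 0.0
[ 0.23470982  0.31298335  0.20849776  1.99681754 -0.085797    0.83884342
  2.67345654]
```

View pics/c6.png

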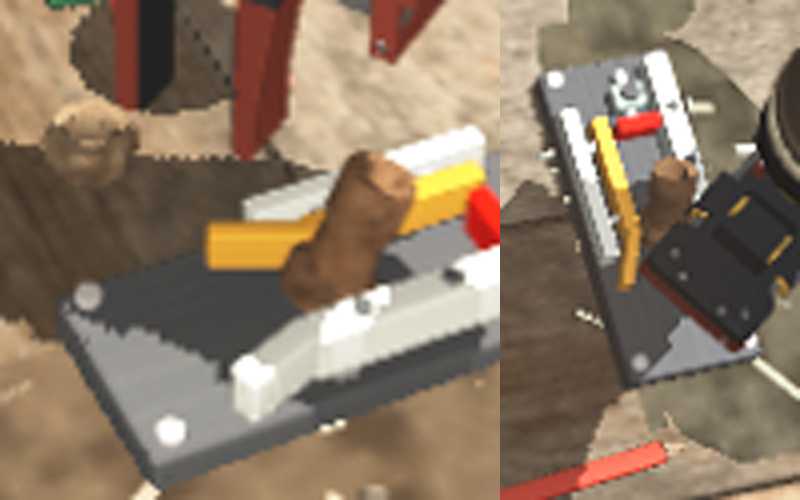

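The picture shows the spool leaning forward by about 25° in the lead-in, from its base at (320,285) to its top at (385,170) in the crop. It has not reached the stop. I'll regrip the top as before and draw it back upright.

```bash
python3 -m handwheel '[{"tx":0,"ty":0,"tz":0,"ax":0,"ay":0,"az":0.148,"jaw":0.3},{"tx":0,"ty":0,"tz":0,"ax":0,"ay":0,"az":0.148,"jaw":0.3},{"tx":0,"ty":0,"tz":0,"ax":0,"ay":0,"az":0.148,"jaw":0.3},{"tx":0,"ty":0,"tz":0,"ax":0,"ay":0,"az":0.148,"jaw":0.3},{"tx":-0.035,"ty":0,"tz":0,"ax":0,"ay":0,"az":0,"jaw":0.3},{"tx":-0.03,"ty":0,"tz":0,"ax":0,"ay":0,"az":0,"jaw":0.3},{"tx":0,"ty":0,"tz":0.03,"ax":0,"ay":0,"az":0,"jaw":0.3},{"tx":0,"ty":0,"tz":0,"ax":0,"ay":0,"az":0,"jaw":0.3},{"tx":0,"ty":0,"tz":0,"ax":0,"ay":0,"az":0,"jaw":0.3}]'
```

```text
clock: 23.65
eef_pos: [0.5063, -0.2414, 0.1182]
tool_rot: [3.141, -0.002, -3.126]
wrist_force: [-0.3, -0.5, 0.5]
width: 0.703
grasp_force: 0.0
```

```bash
python3 -m handwheel '[{"tx":0,"ty":0.0005,"tz":0.02,"ax":0,"ay":0,"az":0,"jaw":0.3},{"tx":0,"ty":0,"tz":0.02,"ax":0,"ay":0,"az":0,"jaw":0.3},{"tx":0,"ty":0,"tz":0.009,"ax":0,"ay":0,"az":0,"jaw":0.3},{"tx":0,"ty":0,"tz":0,"ax":0,"ay":0,"az":0,"jaw":0.3},{"tx":0,"ty":0,"tz":0,"ax":0,"ay":0,"az":0,"jaw":1},{"tx":0,"ty":0,"tz":0,"ax":0,"ay":0,"az":0,"jaw":1},{"tx":0,"ty":0,"tz":0,"ax":0,"ay":0,"az":0,"jaw":1},{"tx":0,"ty":0,"tz":0,"ax":0,"ay":0,"az":0,"jaw":1},{"tx":0.003,"ty":0,"tz":0,"ax":0,"ay":0,"az":0,"jaw":1},{"tx":0.004,"ty":0,"tz":0,"ax":0,"ay":0,"az":0,"jaw":1},{"tx":0,"ty":0,"tz":0,"ax":0,"ay":0,"az":0,"jaw":1}]' 15
```

```text
clock: 24.75
eef_pos: [0.5003, -0.2406, 0.0699]
tool_rot: [3.141, 0.001, -3.123]
wrist_force: [2.9, 0.8, 1.1]
width: 0.337
grasp_force: 15.0
```

```bash
python3 -m handwheel '[{"tx":0.003,"ty":0,"tz":0.0003,"ax":0,"ay":0,"az":0,"jaw":1},{"tx":0.003,"ty":0,"tz":0.0007,"ax":0,"ay":0,"az":0,"jaw":1},{"tx":0,"ty":0,"tz":0,"ax":0,"ay":0,"az":0,"jaw":1}]'
```

```text
clock: 25.05
eef_pos: [0.4934, -0.2408, 0.0684]
tool_rot: [3.141, -0.001, -3.124]
wrist_force: [1.6, 1.5, 1.8]
width: 0.338
grasp_force: 15.0
```

```bash
python3 -m handwheel '[{"tx":0.002,"ty":0,"tz":0.0005,"ax":0,"ay":0,"az":0,"jaw":1},{"tx":0.002,"ty":0,"tz":0.0007,"ax":0,"ay":0,"az":0,"jaw":1},{"tx":0,"ty":0,"tz":0,"ax":0,"ay":0,"az":0,"jaw":1}]'
```

```text
clock: 25.35
eef_pos: [0.492, -0.2408, 0.0682]
tool_rot: [-3.141, 0.004, -3.123]
wrist_force: [5.0, 3.6, 5.9]
width: 0.331
grasp_force: 15.2
```

```bash
python3 -m handwheel '[{"tx":0.001,"ty":0,"tz":0,"ax":0,"ay":0,"az":0,"jaw":1},{"tx":0.001,"ty":0,"tz":0,"ax":0,"ay":0,"az":0,"jaw":1},{"tx":0,"ty":0,"tz":0,"ax":0,"ay":0,"az":0,"jaw":1},{"tx":0,"ty":0,"tz":0,"ax":0,"ay":0,"az":0,"jaw":1}]'
python3 - <<'E'
from h import *
s=save('scene','s7.png');t=save('top','t7.png')
im=cv2.imread('pics/s7.png');hsv=cv2.cvtColor(im,cv2.COLOR_BGR2HSV)
m=cv2.inRange(hsv,(4,90,30),(14,200,170))[340:400,340:400]
for i in range(0,60,4):
    xs=np.flatnonzero(m[i]);print(340+i,(340+xs.min(),340+xs.max(),len(xs)) if len(xs) else None)
E
```

```text
clock: 25.75
eef_pos: [0.4906, -0.2409, 0.0684]
tool_rot: [-3.141, 0.004, -3.122]
wrist_force: [6.4, 3.6, 5.8]
width: 0.336
grasp_force: 15.2
340 None
344 None
348 (np.int64(353), np.int64(355), 3)
352 (np.int64(353), np.int64(355), 3)
356 (np.int64(352), np.int64(399), 30)
360 (np.int64(353), np.int64(399), 47)
364 (np.int64(354), np.int64(395), 38)
368 (np.int64(355), np.int64(385), 31)
372 (np.int64(357), np.int64(377), 21)
376 (np.int64(355), np.int64(376), 22)
380 (np.int64(355), np.int64(366), 12)
384 (np.int64(356), np.int64(356), 1)
388 None
392 None
396 None
```

```bash
python3 -m handwheel '[{"tx":0,"ty":0,"tz":0,"ax":0,"ay":0,"az":0,"jaw":0.3},{"tx":0,"ty":0,"tz":0,"ax":0,"ay":0,"az":0,"jaw":0.3},{"tx":0,"ty":0,"tz":0,"ax":0,"ay":0,"az":0,"jaw":0.3},{"tx":0,"ty":0,"tz":-0.02,"ax":0,"ay":0,"az":0,"jaw":0.3},{"tx":0,"ty":0,"tz":-0.03,"ax":0,"ay":0,"az":0,"jaw":0.3},{"tx":0.03,"ty":0,"tz":-0.03,"ax":0,"ay":0,"az":0,"jaw":0.3},{"tx":0.035,"ty":0,"tz":0,"ax":0,"ay":0,"az":0,"jaw":0.3},{"tx":0,"ty":0,"tz":0,"ax":0,"ay":0,"az":0.148,"jaw":1},{"tx":0,"ty":0,"tz":0,"ax":0,"ay":0,"az":0.148,"jaw":1},{"tx":0,"ty":0,"tz":0,"ax":0,"ay":0,"az":0.148,"jaw":1},{"tx":0,"ty":0,"tz":0,"ax":0,"ay":0,"az":0.148,"jaw":1},{"tx":0,"ty":0,"tz":0,"ax":0,"ay":0,"az":0.148,"jaw":1}]'
python3 -m handwheel '[{"tx":0,"ty":0,"tz":0,"ax":0,"ay":0,"az":0.148,"jaw":1},{"tx":0,"ty":0,"tz":0,"ax":0,"ay":0,"az":0.148,"jaw":1},{"tx":0,"ty":0,"tz":0,"ax":0,"ay":0,"az":0.148,"jaw":1},{"tx":0,"ty":0,"tz":0,"ax":0,"ay":0,"az":0.148,"jaw":1},{"tx":0,"ty":0,"tz":0,"ax":0,"ay":0,"az":0.148,"jaw":1},{"tx":0,"ty":0,"tz":0,"ax":0,"ay":0,"az":0.08,"jaw":1},{"tx":0,"ty":0,"tz":0,"ax":0,"ay":0,"az":0,"jaw":1},{"tx":0,"ty":0,"tz":0,"ax":0,"ay":0,"az":0,"jaw":1}]'
python3 - <<'E'
from h import *
s=save('scene','s8.png');t=save('top','t8.png')
im=cv2.imread('pics/s8.png');t=cv2.imread('pics/t8.png')
R=lambda im,x,y,w,h,f:cv2.resize(im[y:y+h,x:x+w],None,fx=f,fy=f,interpolation=cv2.INTER_CUBIC)
cv2.imwrite('pics/c8.png',np.hstack([R(im,330,320,100,100,5),R(t,440,180,75,125,4)]))
E
```

```text
clock: 27.05
eef_pos: [0.4223, -0.2424, 0.147]
tool_rot: [-3.141, -0.001, 2.413]
wrist_force: [-0.6, 0.1, 0.2]
width: 0.286
grasp_force: 0.0
clock: 27.85
eef_pos: [0.4227, -0.2423, 0.1471]
tool_rot: [-3.141, -0.0, 1.602]
wrist_force: [-0.5, -0.0, 0.0]
width: 0.005
grasp_force: 0.0
```

View pics/c8.png

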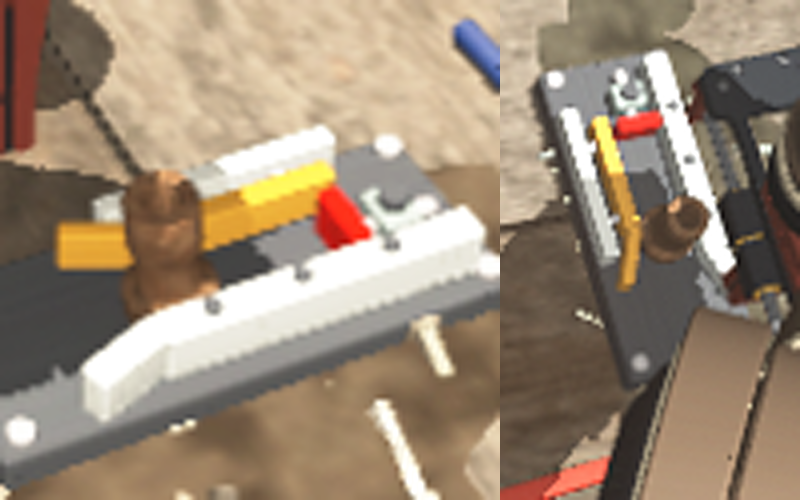

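The spool now stands nearly upright in the lead-in, with its base at about (170,292) and its top at (163,190) in the left crop. I'll work out its position and a red-stop baseline numerically.

```bash
cat >> h.py <<'E'
def red(s):
    im=np.asarray(s['pixels'])[:,:,::-1].astype(np.uint8);h=cv2.cvtColor(im,cv2.COLOR_BGR2HSV)
    m=cv2.inRange(h,(0,180,90),(6,255,255))|cv2.inRange(h,(174,180,90),(180,255,255))
    m[:345]=0;m[:,:380]=0;m[400:]=0;m[:,425:]=0
    ys,xs=np.nonzero(m);return xs.mean(),ys.mean(),len(xs),xs.min(),xs.max()
E
python3 - <<'E'
from h import *
S=np.load('pics/s8.png.npz');T=np.load('pics/t8.png.npz')
print('base',onz(S,364,379,.028),'top',onz(S,362.8,357.5,.078))
print('topview top',onz(T,440+(692-500)/4,180+210/4,.078))
for f in('s1','s4','s8'):
    p='pics/'+('scene1' if f=='s1' else f)+'.png.npz';print(f,red(np.load(p)))
c=np.array(proj(S,[.55,-.239,.044]));print('px per m x',(np.array(proj(S,[.56,-.2388,.044]))-c)/.01)
print('stop face near top edge',onz(S,330+330/5,320+188/5,.044))
E
```

```text
base [ 0.4908053  -0.24090891  0.028     ] top [ 0.48758853 -0.23872544  0.078     ]
topview top [ 0.48702558 -0.2457201   0.078     ]
s1 (np.float64(397.4024390243902), np.float64(363.7439024390244), 82, np.int64(393), np.int64(403))
s4 (np.float64(397.4024390243902), np.float64(363.7439024390244), 82, np.int64(393), np.int64(403))
s8 (np.float64(397.4512195121951), np.float64(363.5975609756098), 82, np.int64(394), np.int64(403))
px per m x [ 493.25710879 -165.28802125]
stop face near top edge [ 0.55853152 -0.23042656  0.044     ]
```

```bash
python3 -m handwheel '[{"tx":-0.001,"ty":0.012,"tz":0.03,"ax":0,"ay":0,"az":0.011,"jaw":1},{"tx":0,"ty":0,"tz":0.035,"ax":0,"ay":0,"az":0,"jaw":1},{"tx":0,"ty":0,"tz":0.025,"ax":0,"ay":0,"az":0,"jaw":1},{"tx":0,"ty":0,"tz":0.011,"ax":0,"ay":0,"az":0,"jaw":1},{"tx":0,"ty":0,"tz":0,"ax":0,"ay":0,"az":0,"jaw":1},{"tx":0,"ty":0,"tz":0,"ax":0,"ay":0,"az":0,"jaw":1},{"tx":0,"ty":0,"tz":0,"ax":0,"ay":0,"az":0,"jaw":1}]' 10
python3 -c "
from h import *
print(observe()['qpos'])"
```

```text
clock: 28.65
eef_pos: [0.436, -0.2433, 0.0475]
tool_rot: [3.14, 0.001, 1.589]
wrist_force: [-0.6, 0.4, 0.3]
width: 0.005
grasp_force: 0.0
[-0.02425061  0.51975224  0.56255876  2.10031086 -0.460289    0.64008089
  0.87250495]
```

```bash
python3 -m handwheel '[{"tx":0,"ty":0.006,"tz":0.001,"ax":0,"ay":0,"az":0,"jaw":1},{"tx":0,"ty":0.006,"tz":0,"ax":0,"ay":0,"az":0,"jaw":1},{"tx":0,"ty":0.003,"tz":0,"ax":0,"ay":0,"az":0,"jaw":1},{"tx":0,"ty":0.003,"tz":0,"ax":0,"ay":0,"az":0,"jaw":1},{"tx":0,"ty":0.002,"tz":0,"ax":0,"ay":0,"az":0,"jaw":1},{"tx":0,"ty":0,"tz":0,"ax":0,"ay":0,"az":0,"jaw":1}]'
```

```text
clock: 29.25
eef_pos: [0.4555, -0.2425, 0.0453]
tool_rot: [-3.142, 0.0, 1.589]
wrist_force: [0.9, 0.7, 0.5]
width: 0.006
grasp_force: 0.0
```

```bash
python3 -m handwheel '[{"tx":0,"ty":0.002,"tz":0,"ax":0,"ay":0,"az":0,"jaw":1},{"tx":0,"ty":0.002,"tz":0,"ax":0,"ay":0,"az":0,"jaw":1},{"tx":0,"ty":0.002,"tz":0,"ax":0,"ay":0,"az":0,"jaw":1},{"tx":0,"ty":0.002,"tz":0,"ax":0,"ay":0,"az":0,"jaw":1},{"tx":0,"ty":0,"tz":0,"ax":0,"ay":0,"az":0,"jaw":1}]'
```

```text
clock: 29.75
eef_pos: [0.4635, -0.2423, 0.0453]
tool_rot: [3.141, 0.0, 1.589]
wrist_force: [0.0, 0.3, -0.4]
width: 0.002
grasp_force: 0.1
```

```bash
python3 -m handwheel '[{"tx":0,"ty":0.002,"tz":0,"ax":0,"ay":0,"az":0,"jaw":1},{"tx":0,"ty":0.002,"tz":0,"ax":0,"ay":0,"az":0,"jaw":1},{"tx":0,"ty":0.002,"tz":0,"ax":0,"ay":0,"az":0,"jaw":1},{"tx":0,"ty":0.002,"tz":0,"ax":0,"ay":0,"az":0,"jaw":1},{"tx":0,"ty":0,"tz":0,"ax":0,"ay":0,"az":0,"jaw":1}]'
```

```text
clock: 30.25
eef_pos: [0.4708, -0.2419, 0.045]
tool_rot: [-3.14, -0.001, 1.589]
wrist_force: [-4.8, 0.9, -1.3]
width: 0.005
grasp_force: 2.1
```

```bash
python3 -m handwheel '[{"tx":0,"ty":0.002,"tz":0,"ax":0,"ay":0,"az":0,"jaw":1},{"tx":0,"ty":0.002,"tz":0,"ax":0,"ay":0,"az":0,"jaw":1},{"tx":0,"ty":0.002,"tz":0,"ax":0,"ay":0,"az":0,"jaw":1},{"tx":0,"ty":0.002,"tz":0,"ax":0,"ay":0,"az":0,"jaw":1},{"tx":0,"ty":0.002,"tz":0,"ax":0,"ay":0,"az":0,"jaw":1},{"tx":0,"ty":0,"tz":0,"ax":0,"ay":0,"az":0,"jaw":1}]'
```

```text
clock: 30.85
eef_pos: [0.4813, -0.2416, 0.0452]
tool_rot: [-3.141, -0.001, 1.589]
wrist_force: [-4.0, 1.4, -1.0]
width: 0.003
grasp_force: 1.9
```

```bash
python3 -m handwheel '[{"tx":0,"ty":0.002,"tz":0,"ax":0,"ay":0,"az":0,"jaw":1},{"tx":0,"ty":0.002,"tz":0,"ax":0,"ay":0,"az":0,"jaw":1},{"tx":0,"ty":0.002,"tz":0,"ax":0,"ay":0,"az":0,"jaw":1},{"tx":0,"ty":0.002,"tz":0,"ax":0,"ay":0,"az":0,"jaw":1},{"tx":0,"ty":0.002,"tz":0,"ax":0,"ay":0,"az":0,"jaw":1},{"tx":0,"ty":0,"tz":0,"ax":0,"ay":0,"az":0,"jaw":1}]'
python3 - <<'E'
from h import *
s=save('scene','s9.png');print(red(s))
im=np.asarray(s['pixels'])[:,:,::-1].copy();hsv=cv2.cvtColor(im,cv2.COLOR_BGR2HSV)
m=cv2.inRange(hsv,(4,90,30),(15,190,150))
for v in range(340,392,3):
    xs=np.flatnonzero(m[v,345:400])+345;print(v,(xs.min(),xs.max(),len(xs)) if len(xs) else None)
E
```

```text
clock: 31.45
eef_pos: [0.4912, -0.2416, 0.0452]
tool_rot: [-3.141, -0.0, 1.589]
wrist_force: [-4.3, 2.4, -0.3]
width: 0.003
grasp_force: 2.0
(np.float64(397.2758620689655), np.float64(363.7586206896552), 87, np.int64(393), np.int64(403))
340 None
343 None
346 (np.int64(349), np.int64(351), 3)
349 (np.int64(350), np.int64(353), 4)
352 None
355 (np.int64(376), np.int64(386), 11)
358 (np.int64(357), np.int64(386), 21)
361 (np.int64(358), np.int64(385), 27)
364 (np.int64(358), np.int64(385), 27)
367 (np.int64(359), np.int64(384), 25)
370 (np.int64(358), np.int64(385), 28)
373 (np.int64(357), np.int64(386), 30)
376 (np.int64(358), np.int64(377), 20)
379 (np.int64(359), np.int64(369), 10)
382 None
385 None
388 None
391 None
```

```bash
python3 -m handwheel '[{"tx":0,"ty":0.002,"tz":0,"ax":0,"ay":0,"az":0,"jaw":1},{"tx":0,"ty":0.002,"tz":0,"ax":0,"ay":0,"az":0,"jaw":1},{"tx":0,"ty":0.002,"tz":0,"ax":0,"ay":0,"az":0,"jaw":1},{"tx":0,"ty":0.002,"tz":0,"ax":0,"ay":0,"az":0,"jaw":1},{"tx":0,"ty":0.002,"tz":0,"ax":0,"ay":0,"az":0,"jaw":1},{"tx":0,"ty":0.002,"tz":0,"ax":0,"ay":0,"az":0,"jaw":1},{"tx":0,"ty":0.002,"tz":0,"ax":0,"ay":0,"az":0,"jaw":1},{"tx":0,"ty":0,"tz":0,"ax":0,"ay":0,"az":0,"jaw":1}]'
```

```text
clock: 32.3
eef_pos: [0.5051, -0.2414, 0.0452]
tool_rot: [-3.141, -0.0, 1.589]
wrist_force: [-5.1, 0.9, -1.6]
width: 0.004
grasp_force: 2.2
```

```bash
python3 -m handwheel '[{"tx":0,"ty":0.001,"tz":0,"ax":0,"ay":0,"az":0,"jaw":1},{"tx":0,"ty":0.001,"tz":0,"ax":0,"ay":0,"az":0,"jaw":1},{"tx":0,"ty":0.001,"tz":0,"ax":0,"ay":0,"az":0,"jaw":1},{"tx":0,"ty":0.001,"tz":0,"ax":0,"ay":0,"az":0,"jaw":1},{"tx":0,"ty":0,"tz":0,"ax":0,"ay":0,"az":0,"jaw":1}]'
```

```text
clock: 32.8
eef_pos: [0.5088, -0.2414, 0.0452]
tool_rot: [-3.141, -0.0, 1.589]
wrist_force: [-4.7, 1.1, 1.0]
width: 0.006
grasp_force: 2.5
```

Still no stop contact, so I'll advance in 2–3 mm increments.

```bash
python3 -m handwheel '[{"tx":0,"ty":0.001,"tz":0,"ax":0,"ay":0,"az":0,"jaw":1},{"tx":0,"ty":0.001,"tz":0,"ax":0,"ay":0,"az":0,"jaw":1},{"tx":0,"ty":0.001,"tz":0,"ax":0,"ay":0,"az":0,"jaw":1},{"tx":0,"ty":0,"tz":0,"ax":0,"ay":0,"az":0,"jaw":1}]'
```

```text
clock: 33.2
eef_pos: [0.5116, -0.2413, 0.0451]
tool_rot: [-3.14, -0.001, 1.589]
wrist_force: [-6.2, 0.2, 0.0]
width: 0.006
grasp_force: 2.8
```

```bash
python3 -m handwheel '[{"tx":0,"ty":0.001,"tz":0,"ax":0,"ay":0,"az":0,"jaw":1},{"tx":0,"ty":0.001,"tz":0,"ax":0,"ay":0,"az":0,"jaw":1},{"tx":0,"ty":0,"tz":0,"ax":0,"ay":0,"az":0,"jaw":1}]'
python3 -c "
from h import *
print(red(save('scene','s10.png')))"
```

```text
clock: 33.5
eef_pos: [0.5119, -0.2413, 0.0448]
tool_rot: [-3.138, -0.001, 1.588]
wrist_force: [-10.2, 0.9, 2.4]
width: 0.005
grasp_force: 5.1
(np.float64(398.54237288135596), np.float64(363.9491525423729), 59, np.int64(395), np.int64(403))
```

Contact with the stop at TCP x ≈ 0.5117: the force rose from 5 N to 10 N.

```bash
python3 -m handwheel '[{"tx":0,"ty":0.001,"tz":0,"ax":0,"ay":0,"az":0,"jaw":1},{"tx":0,"ty":0,"tz":0,"ax":0,"ay":0,"az":0,"jaw":1},{"tx":0,"ty":0,"tz":0,"ax":0,"ay":0,"az":0,"jaw":1}]'
```

```text
clock: 33.85
eef_pos: [0.5121, -0.2413, 0.0447]
tool_rot: [-3.136, -0.002, 1.588]
wrist_force: [-11.5, 2.2, 2.8]
width: 0.006
grasp_force: 6.1
```

```bash
python3 -m handwheel '[{"tx":0,"ty":0.001,"tz":0,"ax":0,"ay":0,"az":0,"jaw":1},{"tx":0,"ty":0,"tz":0,"ax":0,"ay":0,"az":0,"jaw":1},{"tx":0,"ty":0,"tz":0,"ax":0,"ay":0,"az":0,"jaw":1}]'
```

```text
clock: 34.15
eef_pos: [0.5124, -0.2413, 0.0446]
tool_rot: [-3.135, -0.002, 1.588]
wrist_force: [-14.8, 1.4, 2.9]
width: 0.008
grasp_force: 7.2
```

```bash
python3 -m handwheel '[{"tx":0,"ty":0.001,"tz":0,"ax":0,"ay":0,"az":0,"jaw":1},{"tx":0,"ty":0,"tz":0,"ax":0,"ay":0,"az":0,"jaw":1},{"tx":0,"ty":0,"tz":0,"ax":0,"ay":0,"az":0,"jaw":1},{"tx":0,"ty":0,"tz":0,"ax":0,"ay":0,"az":0,"jaw":1}]'
```

```text
clock: 34.55
eef_pos: [0.5129, -0.2413, 0.0446]
tool_rot: [-3.135, -0.002, 1.587]
wrist_force: [-16.1, 2.5, 5.1]
width: 0.001
grasp_force: 8.0
```

```bash
python3 -m handwheel '[{"tx":0,"ty":0.001,"tz":0,"ax":0,"ay":0,"az":0,"jaw":1},{"tx":0,"ty":0,"tz":0,"ax":0,"ay":0,"az":0,"jaw":1},{"tx":0,"ty":0,"tz":0,"ax":0,"ay":0,"az":0,"jaw":1},{"tx":0,"ty":0,"tz":0,"ax":0,"ay":0,"az":0,"jaw":1}]'
```

```text
clock: 34.95
eef_pos: [0.5138, -0.2413, 0.0446]
tool_rot: [-3.135, -0.003, 1.587]
wrist_force: [-15.9, 1.1, 5.1]
width: 0.006
grasp_force: 8.2
```

```bash
python3 -m handwheel '[{"tx":0,"ty":0.001,"tz":0,"ax":0,"ay":0,"az":0,"jaw":1},{"tx":0,"ty":0,"tz":0,"ax":0,"ay":0,"az":0,"jaw":1},{"tx":0,"ty":0.001,"tz":0,"ax":0,"ay":0,"az":0,"jaw":1},{"tx":0,"ty":0,"tz":0,"ax":0,"ay":0,"az":0,"jaw":1},{"tx":0,"ty":0.001,"tz":0,"ax":0,"ay":0,"az":0,"jaw":1},{"tx":0,"ty":0,"tz":0,"ax":0,"ay":0,"az":0,"jaw":1},{"tx":0,"ty":0,"tz":0,"ax":0,"ay":0,"az":0,"jaw":1},{"tx":0,"ty":0,"tz":0,"ax":0,"ay":0,"az":0,"jaw":1},{"tx":0,"ty":0,"tz":0,"ax":0,"ay":0,"az":0,"jaw":1}]'
python3 - <<'E'
from h import *
s=save('scene','s11.png');print(red(s))
im=np.asarray(s['pixels'])[:,:,::-1].copy();hsv=cv2.cvtColor(im,cv2.COLOR_BGR2HSV)
h0=cv2.cvtColor(cv2.imread('pics/s10.png'),cv2.COLOR_BGR2HSV);h1=hsv
m=lambda h:cv2.inRange(h,(0,180,90),(6,255,255))[345:400,380:425]
for h in(h0,h1):
    ys,xs=np.nonzero(m(h));print([ (r+345,380+xs[ys==r].min(),380+xs[ys==r].max()) for r in range(8,32,3) if (ys==r).any()])
b=cv2.inRange(hsv,(4,90,30),(15,190,150))
for v in range(340,385,4):
    xs=np.flatnonzero(b[v,360:410])+360;print(v,(xs.min(),xs.max(),len(xs)) if len(xs) else None)
E
```

```text
clock: 35.85
eef_pos: [0.5168, -0.2412, 0.0446]
tool_rot: [-3.134, -0.003, 1.587]
wrist_force: [-16.2, 2.1, 7.7]
width: 0.004
grasp_force: 8.3
(np.float64(400.95238095238096), np.float64(363.23809523809524), 63, np.int64(397), np.int64(406))
[(359, np.int64(397), np.int64(398)), (362, np.int64(396), np.int64(400)), (365, np.int64(395), np.int64(402)), (368, np.int64(397), np.int64(400))]
[(359, np.int64(399), np.int64(401)), (362, np.int64(398), np.int64(403)), (365, np.int64(398), np.int64(406)), (368, np.int64(400), np.int64(400))]
340 None
344 (np.int64(364), np.int64(367), 4)
348 None
352 (np.int64(370), np.int64(399), 15)
356 (np.int64(371), np.int64(399), 28)
360 (np.int64(371), np.int64(398), 28)
364 (np.int64(371), np.int64(397), 26)
368 (np.int64(371), np.int64(399), 29)
372 (np.int64(371), np.int64(390), 20)
376 (np.int64(373), np.int64(378), 6)
380 None
384 None
```

The stop has given about 4–5 mm: 2.5 px of red shift, and 4.2 mm of TCP travel. I'll withdraw.

```bash
python3 -m handwheel '[{"tx":0,"ty":-0.004,"tz":0,"ax":0,"ay":0,"az":0,"jaw":1},{"tx":0,"ty":-0.008,"tz":0,"ax":0,"ay":0,"az":0,"jaw":1},{"tx":0,"ty":-0.012,"tz":0,"ax":0,"ay":0,"az":0,"jaw":1},{"tx":0,"ty":-0.012,"tz":-0.01,"ax":0,"ay":0,"az":0,"jaw":1},{"tx":0,"ty":-0.012,"tz":-0.03,"ax":0,"ay":0,"az":0,"jaw":1},{"tx":0,"ty":-0.012,"tz":-0.04,"ax":0,"ay":0,"az":0,"jaw":1},{"tx":0,"ty":-0.012,"tz":-0.04,"ax":0,"ay":0,"az":0,"jaw":1},{"tx":0,"ty":0,"tz":0,"ax":0,"ay":0,"az":0,"jaw":1},{"tx":0,"ty":0,"tz":0,"ax":0,"ay":0,"az":0,"jaw":1},{"tx":0,"ty":0,"tz":0,"ax":0,"ay":0,"az":0,"jaw":1}]'
python3 - <<'E'
from h import *
s=save('scene','s12.png');print(red(s))
im=np.asarray(s['pixels'])[:,:,::-1].copy();hsv=cv2.cvtColor(im,cv2.COLOR_BGR2HSV)
h=hsv
ys,xs=np.nonzero(cv2.inRange(h,(0,180,90),(6,255,255))[345:400,380:425]);print([ (r+345,380+xs[ys==r].min(),380+xs[ys==r].max()) for r in range(8,32,3) if (ys==r).any()])
b=cv2.inRange(hsv,(3,80,20),(16,200,170))
print('B')
for v in range(336,385,4):
    q=np.flatnonzero(b[v,360:403])+360;print(v,(q.min(),q.max(),len(q)) if len(q) else None)
print('A');y=cv2.inRange(hsv,(20,150,90),(32,255,255))
for v in range(210,262,4):
    q=np.flatnonzero(b[v,290:330])+290;p=np.flatnonzero(y[v,280:335])+280;print(v,(q.min(),q.max(),len(q)) if len(q) else None,(p.min(),p.max()) if len(p) else None)
E
```

```text
clock: 36.9
eef_pos: [0.449, -0.2421, 0.1649]
tool_rot: [3.142, -0.001, 1.589]
wrist_force: [-0.5, -0.3, -0.3]
width: 0.009
grasp_force: 0.0
(np.float64(400.78125), np.float64(363.03125), 64, np.int64(397), np.int64(406))
[(359, np.int64(398), np.int64(401)), (362, np.int64(397), np.int64(403)), (365, np.int64(398), np.int64(406))]
B
336 None
340 None
344 None
348 (np.int64(385), np.int64(398), 14)
352 (np.int64(384), np.int64(398), 15)
356 (np.int64(384), np.int64(398), 15)
360 (np.int64(384), np.int64(397), 14)
364 (np.int64(382), np.int64(397), 16)
368 (np.int64(381), np.int64(399), 19)
372 (np.int64(381), np.int64(388), 6)
376 None
380 None
384 None
A
210 (np.int64(290), np.int64(329), 38) (np.int64(280), np.int64(287))
214 (np.int64(290), np.int64(329), 37) (np.int64(280), np.int64(288))
218 (np.int64(291), np.int64(329), 37) (np.int64(280), np.int64(288))
222 (np.int64(296), np.int64(329), 30) (np.int64(280), np.int64(283))
226 (np.int64(300), np.int64(329), 14) None
230 (np.int64(304), np.int64(318), 6) None
234 (np.int64(305), np.int64(319), 15) None
238 (np.int64(306), np.int64(319), 14) (np.int64(305), np.int64(305))
242 (np.int64(305), np.int64(319), 15) (np.int64(295), np.int64(304))
246 (np.int64(313), np.int64(320), 8) (np.int64(292), np.int64(302))
250 (np.int64(306), np.int64(320), 15) (np.int64(293), np.int64(304))
254 (np.int64(315), np.int64(323), 9) (np.int64(296), np.int64(313))
258 (np.int64(314), np.int64(326), 13) None
```

```bash
python3 -c "
from plant import sign_off
print(sign_off())"
```

```text
the job is handed in; nothing more can be done
None
```

I handed the job in at about 37 s, with no verdict returned: the heavier spacer (right pan) stands upright in the jig against the red stop, which gave an estimated 4–5 mm, and the lighter one is still on the left pan; it leaned about 25° in the jig on the way, so I let go, righted it and pushed it home from behind.

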